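# Fit the gun-rest arm in its rod holder

### The arm

A 6-joint arm with a two-finger parallel gripper is mounted at the origin on a cart in front of the work surface, level with it; the furniture and walls round the work are solid. World frame = base frame: x ahead of the robot, y to its left, z up, the work surface at z = 0. Lengths are in m, angles in rad, forces in N, time in s.
With the tool pointing down it reaches from about 0.425 to 0.95 m from the base axis. Payload 3.5 kg.
Tool frame: the origin (TCP) lies between the finger pads; the fingertips stand 17 mm ahead of it and the grasp point (between the pads) lies 2 mm behind it (ctrl.tip_reach is the distance from the TCP to the fingertips, in m); z points along the fingers, y is the direction in which the jaws open and shut (so a half turn about z gives the same grasp; the last joint's range is limited). The gripper opens to 85 mm and grips with 20 to 120 N. Pads are 22 mm wide; open, the fingers measure 114 mm over their backs; the gripper's body (76 mm by 85 mm) begins 54 mm behind the grasp point. The pads swing forward as they close: fully open they stand 13 mm farther back than shut.
Start: joints at [1.148, 0.286, 1.577, -0, 1.279, -0.15], TCP at [0.182, 0.65, 0.248] pointing down, gripper open.
Joint ranges: [-2.77, 2.77], [-0.9, 2.22], [0.21, 2.48], [-1.53, 4.67], [0.24, 2.81], [-2.84, 2.84]. Speed limits (rad/s): [2.79, 2.79, 3.14, 3.14, 3.14, 3.14].

### API

Orientations are given as a unit quaternion [x, y, z, w].
In Python, from plant import monitor, imaging, workorder, ctrl gives the robot as it stands.
- The arm moves only by the tool send_rows, never from a script. Its argument "rows" is a list of rows, each a list of 4 numbers: the shift along the world's x, y, z normalised to -1 to 1, where 1 is 0.3 m, then the turn about the world's z normalised to -1 to 1, where 1 is 360 degrees. A call has 1 to 20 rows; each row is the pose to reach, as a shift and turn from the pose commanded when the call began, turning the shorter way round; what a row does not reach only later rows make up. A row lasts 1/8 s, in which the tool goes at most 62.5 mm and 10.7 degrees, less where a joint would pass 70% of its speed; a pose out of reach is approached as far as the arm can. A call with a number of a shift or a turn outside -1 to 1 is refused whole. A call with a gripper value outside its range is refused whole. "jaw" is the closure, from 0 (fully open) to 1 (shut), set as the call begins (left out, the last holds). The fingers move at their own pace and stop on an object; "newtons" is the grip in N (left out, the last holds). Time passes only in rows, so rows that repeat a pose let the fingers close. It gives the time, the measured TCP pose, the force and the opening at its end, in the units of the state.
- monitor.get_state(): the state, without advancing time (a new reading comes with each control period).
- imaging.read_camera(name): name is "side" or "top"; returns the picture (420x560x3 uint8, red, green, blue); there is no depth.
- imaging.calibration(name): a dict with "intrinsics" (3x3 intrinsics, pixels), "dist_coeffs" ([k1, k2, p1, p2, k3] as OpenCV has them; the pictures are not rectified), "cam_to_world" (4x4, takes a point from camera to world coordinates). Camera axes: x right, y up, looking along -z (the intrinsics and any distortion apply to the point x, -y, -z); pixel columns grow to the right and rows downward; lengths in m; the calibration is good to about 2 mm. A picture is of the moment at which its call begins. calibration takes no time and is no camera call.
- workorder.sign_off(): hands the job in, once; it reports no verdict.
The state is a dict: "time": time; "qpos": joint angles; "dq": joint speeds; "joint_efforts": joint torques, N m; "eef_pos": TCP position; "tcp_rot": TCP orientation; "contact_force": force on the tool from outside, world axes, zero at the start; "wrist_torque": the same for the moment, N m; "opening": opening from 0.0 (shut) to 1.0 (fully open).
Only numpy, scipy, OpenCV 4.12 (cv2) and the standard library are available. Lean on these libraries where they do the work, as an engineer would, in place of code of your own. Each camera call takes 0.05 s, during which the arm holds its last target.

### The job

Pull the gun-rest arm (the one with the rectangular saddle block) out of the clip strip, lay it down, let go and take it afresh. Slide its rod, saddle up, into the rod holder past the side spring plunger until the collar is fully home against the front and the plunger has dropped into the groove, and let go. Do not ram it, leave the other arm in its clips and do not push the spray gun, cup, tape or bowl about.

Things in the scene. Friction and masses are not known exactly. Their poses are not given: they have to be found in the camera images.
- gun_rest_arm: Gun-rest arm, loose, 0.2-0.34 kg, 181 mm long. Origin: rod axis at collar front. Steel rod d 16 mm along +x to a tapered nose at +120 mm; groove 3 mm deep round it at +40. Behind: collar 28 wide (y), 6 thick, then saddle block. +z up (saddle). Rod, collar, block are flush 8 mm below the axis, so it lies flat. Balance point 34 mm ahead of origin. Starts in either bay, nose along strip +x.
- saddle_block (a point): Centre of the arm's rectangular grey plastic saddle block: 55 mm long (arm x -6 to -61), 26 wide (y), 24 high (8 below to 16 above the rod's axis). This point lies at x=-33.5, z=+4 mm in the arm's frame, axes as the arm. Take it here to slide the rod in.
- bare_rod (a point): Point on the arm's rod axis, 80 mm ahead of the collar (x=+80), midway between the two pairs of clip jaws: in the strip only the rod from x=+60 to +98 mm can be gripped. Base of the strip lies 28 mm below this point at the start.
- round_head_arm: The other arm, in the other bay, to be left there: same rod and collar without groove, but with a round grey head (29 mm diameter, 22 mm high) instead of the rectangular block. Same frame.
- clip_strip: Clip strip fixed to the table, base 205 x 190 x 10 mm. Bays at its y = -47.5 and +47.5 mm; arms lie along its +x, origins at x=0, axis 38 mm over the table. Block, collar and first 46 mm of rod lie in a wooden pocket (walls 54 mm high, 4 mm off the block: no room for fingers). Sprung steel jaws hold the rod at x=+52 and +108 mm, tops at 51 mm; a straight pull up of some 8-15 N frees it within 15 mm.
- rod_holder: Rod holder: base plate 136 x 100 x 10 mm, fixed to the table, x=-12 to +124. Origin on the table under the front face of its unloaded head; +x along the bore, the way the rod goes in. Its head has two cheeks 48 mm wide, top 82 mm over the table, x=0 to 16 and 64 to 80 mm, open between, each bored. The plunger stands on the head at x=+40 on the +y side, barrel and knob reaching to y=+68 mm.
- holder_head (a joint): The holder's head rides on a sprung slide (about 400 N/m): value in m it has given way along +x, 0 when unloaded, stop at 0.024. It yields while the rod is pushed in and carries mouth and plunger along, so where the rod comes home depends on the friction met; it springs back when let go.
- holder_mouth (a point): Centre of the bore at the front face of the holder's head (moves with it), 60 mm over the table, axes as the holder. Bore 18.5 mm in diameter through both cheeks, front rims chamfered 3 mm. Home: the arm's origin is here with its x along the holder's x, up to 1.5 mm off sideways, as the plunger presses the rod to -y.
- plunger (a joint): Side spring plunger, in m: 0 fully out (empty bore), grows as it is pushed aside; ball tip of 5 mm radius. About 2.5 to 4 mm while riding on the full rod, under 1.5 mm once in the groove. Pushing the rod past it takes some 8 to 25 N, at the end mostly with the head back near its stop; once home the force rises steeply.
- spray_gun: Spray gun lying on its side, 154 x 164 x 34 mm; bystander.
- bisque_cup: Unglazed cup, 64 mm diameter, 79 mm high; bystander.
- masking_tape: Roll of masking tape lying flat, 104 mm diameter, 24 mm high; bystander.
- glazed_bowl: Small glazed bowl, 102 mm diameter, 47 mm high; bystander.

How it is judged:
On the way, in this order (a step that is already met when the one before it is completed fails the run):
1. the gun-rest arm has been pulled up out of the clips (z of gun_rest_arm in the frame of clip_strip above 0.062 m), for 0.1 s.
2. the arm has been laid down: it rests, let go, away from the strip's clips and not yet home in the holder (contact force between the fingers and gun_rest_arm below 0.1 N and linear speed of gun_rest_arm below 0.02 m/s and contact force between gun_rest_arm and clip_strip below 0.05 N and x of gun_rest_arm in the frame of holder_mouth below -0.03 m), for 0.3 s.
At the end, for the whole second after the job is handed in: The gun-rest arm's rod is in the holder's bore with the collar within 2.5 mm of the front face, the arm's origin within 4 mm of the mouth's centre, its axis within 0.07 rad of the bore, saddle up within 0.3 rad, the plunger in the groove (joint under 2 mm), the arm at rest and released (x of gun_rest_arm in the frame of holder_mouth between -0.0025 and 0.002 m and distance between gun_rest_arm and holder_mouth below 0.004 m and angle between the x axis of gun_rest_arm and the x axis of holder_mouth, either way round below 0.07 rad and angle between gun_rest_arm's own z axis and vertical below 0.3 rad and value of joint plunger below 0.002 m and linear speed of gun_rest_arm below 0.01 m/s and contact force between the fingers and gun_rest_arm below 0.1 N); the robot touches nothing.
It fails at once if the arm is rammed against the holder (over 90 N) (contact force between gun_rest_arm and rod_holder above 90 N).
It fails at once if the other arm is taken or knocked out of its clips (distance of round_head_arm from where it was at the start of the episode above 0.012 m).
It fails at once if the spray gun, cup, tape or bowl is pushed more than 20 mm (distance of any of spray_gun, bisque_cup, masking_tape, glazed_bowl from where it was at the start of the episode above 0.02 m).
It also fails if it takes over 56 s, if anything falls off the work surface, if the arm or the gripper's body presses on something with over 40 N, if the wrist force passes 120 N, or if a joint passes its speed limit or range.

## Working session

There is one attempt and no reset: what is moved stays moved. The work goes in short steps, Python scripts to look and compute and a tool call to move; the robot and the scene stay as the last step left them, time stands still between calls to the robot, and variables do not carry over. Pictures are saved under pics/ and viewed, and the job is handed in when it is done.

Besides the shell and the picture viewer there is one more tool, called in YAML: its name, and indented under it one key for each argument. send_rows: Moves the arm, as the interface text tells. Scaled input: -1 to 1 covers 0.3 m each way for a shift and 360 degrees each way for a turn. Its arguments: {"type":"object","properties":{"rows":{"type":"array"},"jaw":{"type":"number"},"newtons":{"type":"number"}},"required":["rows"]}

```bash
ls; mkdir -p pics; python3 - <<'E'
from plant import monitor, imaging, workorder, ctrl
import cv2, numpy as np
for n in ("side","top"):
    im=imaging.read_camera(n); cv2.imwrite(f"pics/{n}0.png",cv2.cvtColor(im,cv2.COLOR_RGB2BGR))
    c=imaging.calibration(n); print(n,c)
s=monitor.get_state(); print(s); print(ctrl.tip_reach)
E
```

```text
pics
side {'intrinsics': array([[512.38184917,   0.        , 281.84750322],
       [  0.        , 512.38184917, 213.51204693],
       [  0.        ,   0.        ,   1.        ]]), 'dist_coeffs': array([-0.14427414,  0.        ,  0.        ,  0.        ,  0.        ]), 'cam_to_world': array([[ 0.8156296 , -0.25729415,  0.51821625,  1.38685195],
       [ 0.57844106,  0.34339959, -0.73992072, -0.89389953],
       [ 0.01242202,  0.90325879,  0.42891637,  0.71839888],
       [ 0.        ,  0.        ,  0.        ,  1.        ]])}
top {'intrinsics': array([[490.12246848,   0.        , 270.88455691],
       [  0.        , 490.12246848, 212.52688527],
       [  0.        ,   0.        ,   1.        ]]), 'dist_coeffs': array([-0.07021065,  0.        ,  0.        ,  0.        ,  0.        ]), 'cam_to_world': array([[-0.01449803,  0.98007579, -0.19809406,  0.35483055],
       [-0.99987535, -0.01297146,  0.00900182,  0.21681044],
       [ 0.0062529 ,  0.19819987,  0.98014168,  1.18596803],
       [ 0.        ,  0.        ,  0.        ,  1.        ]])}
{'time': 0.1, 'qpos': array([ 1.14798976e+00,  2.87125419e-01,  1.57803739e+00, -2.71541303e-05,
        1.27859025e+00, -1.50008692e-01]), 'dq': array([-0.00115557, -0.00212046, -0.00197563, -0.00042421, -0.00041277,
        0.00019491]), 'joint_efforts': array([ 6.80787125e-04, -4.07294762e+01, -2.93701476e+01, -1.15839362e-04,
        3.39782840e-03, -9.58501460e-06]), 'eef_pos': array([0.18161437, 0.6495286 , 0.24704955]), 'tcp_rot': array([ 1.35972419e-01,  9.90712034e-01, -1.03987070e-03, -2.92697554e-04]), 'contact_force': array([ 0.19913645, -0.22555728,  0.24509577]), 'wrist_torque': array([-0.03664513,  0.023167  , -0.03208762]), 'opening': 0.9990596921310413}
0.017
```

View pics/side0.png

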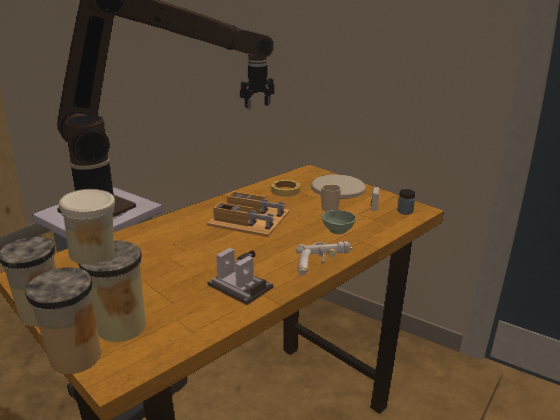

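View pics/top0.png

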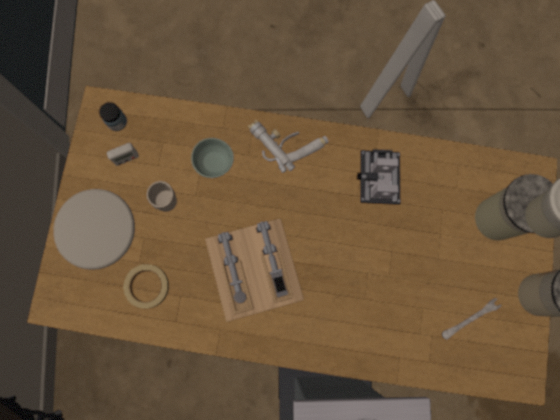

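The side view shows the clip strip at about (250,213), the holder at (240,275) and the gun at (322,253). In the top view the strip is at about (253,270), with the rectangular black/grey block at (279,285) in the right bay and the round head at (239,297) in the left bay. The holder is at (380,177), and its plunger knob points left (+y) at (363,177).

```bash
python3 - <<'E'
import cv2
t=cv2.imread("pics/top0.png"); s=cv2.imread("pics/side0.png")
f=lambda im,x,y,w,h,k:cv2.convertScaleAbs(cv2.resize(im[y:y+h,x:x+w],None,fx=k,fy=k,interpolation=cv2.INTER_CUBIC),alpha=1.5)
cv2.imwrite("pics/t_strip.png",f(t,200,210,110,115,5))
cv2.imwrite("pics/t_hold.png",f(t,340,130,80,90,6))
cv2.imwrite("pics/s_hold.png",f(s,200,180,110,125,4.7))
E
```

```text
(no output)
```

View pics/t_strip.png

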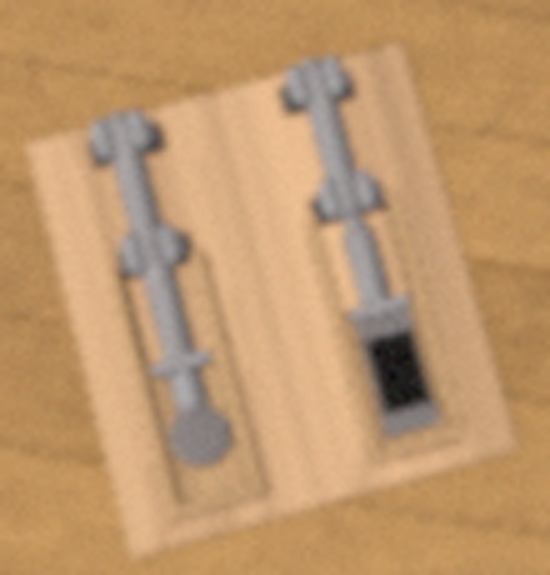

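View pics/t_hold.png

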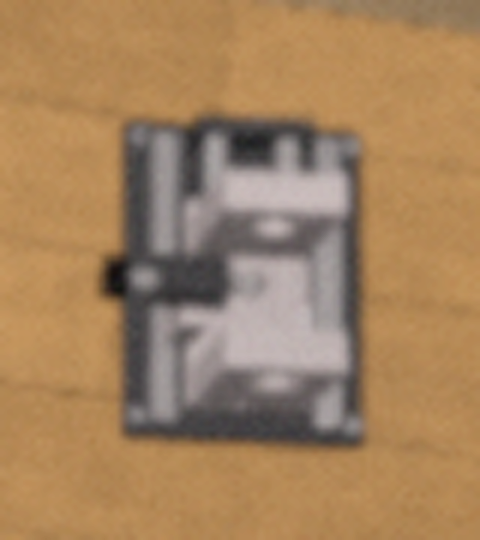

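View pics/s_hold.png

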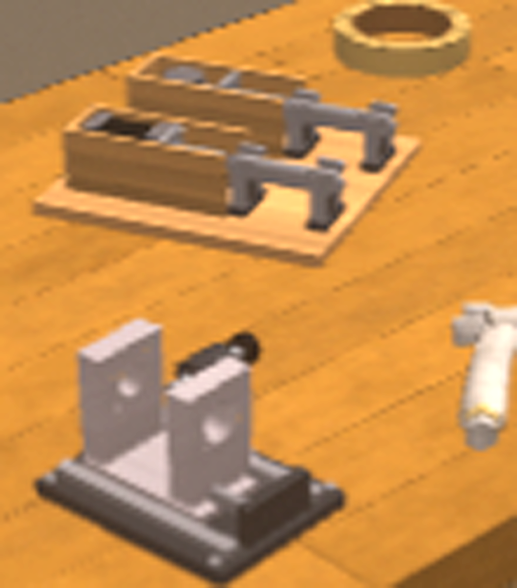

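```bash
cat > h.py <<'E'
import cv2, numpy as np
from plant import imaging
def snap(n,name):
    im=cv2.cvtColor(imaging.read_camera(n),cv2.COLOR_RGB2BGR); cv2.imwrite(f"pics/{name}.png",im); return im
def rays(n,px):
    c=imaging.calibration(n); px=np.float64(px).reshape(-1,1,2)
    u=cv2.undistortPoints(px,c["intrinsics"],c["dist_coeffs"]).reshape(-1,2)
    T=c["cam_to_world"]; d=np.c_[u[:,0],-u[:,1],-np.ones(len(u))]@T[:3,:3].T
    return T[:3,3],d
def plane(n,px,z):
    o,d=rays(n,px); return o+d*((z-o[2])/d[:,2])[:,None]
def proj(n,P):
    c=imaging.calibration(n); T=np.linalg.inv(c["cam_to_world"]); P=np.atleast_2d(P)@T[:3,:3].T+T[:3,3]
    P=P*[1,-1,-1]
    return cv2.projectPoints(P,np.zeros(3),np.zeros(3),c["intrinsics"],c["dist_coeffs"])[0].reshape(-1,2)
def crop(im,x,y,w,h,k,out,a=1.5):
    cv2.imwrite(f"pics/{out}.png",cv2.convertScaleAbs(cv2.resize(im[y:y+h,x:x+w],None,fx=k,fy=k,interpolation=cv2.INTER_CUBIC),alpha=a))
E
python3 - <<'E'
from h import *
np.set_printoptions(precision=4,suppress=True)
t=cv2.imread("pics/top0.png"); hsv=cv2.cvtColor(t,cv2.COLOR_BGR2HSV)
print("sat/hue table",hsv[330,200],"strip",hsv[285,255],hsv[240,215],"base",hsv[160,364],"cheek",hsv[165,388], "rod",hsv[240,267],hsv[266,273])
# grey mask in strip
g=((hsv[...,1]<75)).astype(np.uint8); 
m=np.zeros_like(g); m[205:325,200:310]=g[205:325,200:310]
n,l,st,ce=cv2.connectedComponentsWithStats(m)
for i in range(1,n):
    if st[i,4]>15: print("grey",st[i],ce[i])
# strip corners
c=np.array([(27,147),(402,42),(515,450),(135,555)])/5.+[200,210]-0.4
P=plane("top",c,0.01); print(P[:,:2]); print([np.linalg.norm(P[i]-P[(i+1)%4]) for i in range(4)])
# holder base: dark/grey vs table
hm=np.zeros_like(g); hm[130:220,340:420]=g[130:220,340:420]
n,l,st,ce=cv2.connectedComponentsWithStats(hm)
for i in range(1,n):
    if st[i,4]>15: print("hold",st[i],ce[i])
c=np.array([(125,122),(358,132),(362,442),(125,434)])/6.+[340,130]-0.4
P=plane("top",c,0.01); print(P[:,:2]); print([np.linalg.norm(P[i]-P[(i+1)%4]) for i in range(4)])
c=np.array([(222,170),(350,170),(222,327),(350,330)])/6.+[340,130]-0.4
P=plane("top",c,0.082); print("cheek tops rear edges L,R; rear then front",P[:,:2])
E
```

```text
sat/hue table [ 16 133 128] strip [ 15  98 148] [ 14 101 141] base [ 0 13 60] cheek [  0  18 102] rod [173  10 103] [  0   7 114]
grey [257 221  31  76 714] [271.8796 259.1737]
grey [218 232  28  71 658] [231.6322 266.5881]
[[0.5292 0.3666]
 [0.5786 0.1839]
 [0.381  0.1339]
 [0.3347 0.3139]]
[np.float64(0.18920329084623816), np.float64(0.20379589942173698), np.float64(0.18584670396276223), np.float64(0.20153017037709248)]
hold [ 359  150   42   54 2022] [379.7844 176.6583]
[[ 0.7507 -0.0224]
 [ 0.7455 -0.1212]
 [ 0.6116 -0.1135]
 [ 0.6162 -0.0153]]
[np.float64(0.0988912544737849), np.float64(0.1340783466072724), np.float64(0.0983294310610503), np.float64(0.13468195208415573)]
cheek tops rear edges L,R; rear then front [[ 0.7063 -0.0452]
 [ 0.7059 -0.0962]
 [ 0.6425 -0.0413]
 [ 0.6407 -0.0916]]
```

```bash
python3 - <<'E'
from h import *
np.set_printoptions(precision=4,suppress=True)
t=cv2.imread("pics/top0.png"); k=6
# work on upscaled grey masks
def mask(x,y,w,h):
    im=cv2.resize(t[y:y+h,x:x+w],None,fx=k,fy=k,interpolation=cv2.INTER_CUBIC); return (cv2.cvtColor(im,cv2.COLOR_BGR2HSV)[...,1]<60).astype(np.uint8)
m=mask(200,205,115,120)
toP=lambda c:(np.float64(c)+.5)/k-.5+[200,205]
n,l,st,ce=cv2.connectedComponentsWithStats(m)
i=max((j for j in range(1,n) if toP(ce[j])[0]>255),key=lambda j:st[j,4])
ctr=[]
for r in list(range(231*k,241*k,3)):
    xs=np.where(l[r-205*k]==i)[0]; ctr.append(toP([(xs.min()+xs.max())/2,r-205*k]).tolist()+[(xs.max()-xs.min())/k])
ctr=np.array(ctr); print(ctr[::3])
P=plane("top",ctr[:,:2],0.038)[:,:2]; f=np.polyfit(P[:,0],P[:,1],1); print("rod yaw from short piece",np.degrees(np.arctan(f[0])),P.mean(0))
for nm,c,z in (("jaw far",(318,85),.047),("jaw near",(350,195),.047),("block tail",(415,425),.054),("block front/collar",(383,312),.05)):
    print(nm,plane("top",[np.array(c)/5.+[200,210]-.4],z))
# widths profile along arm for collar
S=cv2.imread("pics/side0.png")
crop(S,205,185,85,50,9,"s_strip")
crop(t,245,215,55,85,7,"t_arm")
for q,z in (((287,170),.02),((275,150),.03),((212,178),.0),((250,125),.03),((325,145),.03)): print(q,plane("top",[q],z))
E
```

```text
[[262.     230.5833   9.8333]
 [264.     232.0833   6.1667]
 [264.6667 233.5833   5.8333]
 [265.0833 235.0833   5.6667]
 [265.5    236.5833   5.8333]
 [265.9167 238.0833   6.    ]
 [266.25   239.5833   6.    ]]
rod yaw from short piece 20.11988553120002 [0.532  0.2212]
jaw far [[0.5514 0.225  0.047 ]]
jaw near [[0.4991 0.2106 0.047 ]]
block tail [[0.392  0.1824 0.054 ]]
block front/collar [[0.4441 0.1961 0.05  ]]
(287, 170) [[0.6972 0.1647 0.02  ]]
(275, 150) [[0.7461 0.1937 0.03  ]]
(212, 178) [[0.6847 0.3522 0.    ]]
(250, 125) [[0.8125 0.2552 0.03  ]]
(325, 145) [[0.7577 0.0694 0.03  ]]
```

View pics/t_arm.png

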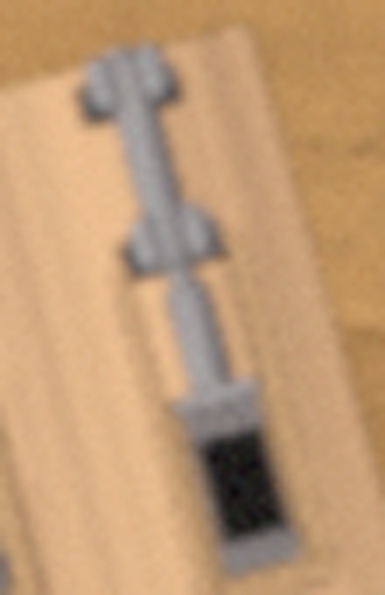

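View pics/s_strip.png

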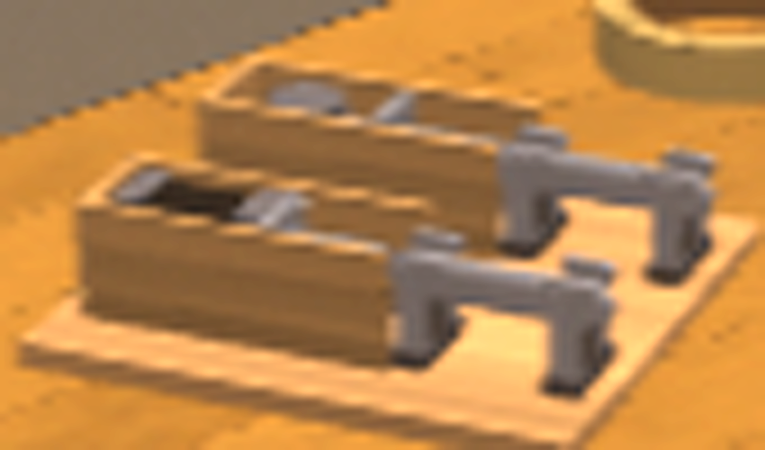

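Sizes check out: the strip base measures 189 x 204 mm and the holder base 98.6 x 134.5 mm. Estimates:
- Bare rod at about (0.5265, 0.219), yaw 14.7°.
- Mouth at about (0.625, -0.065), yaw -3°.

Next I move over the rod.

send_rows:
  rows:
    - [0.1,-0.1,0,0.01]
    - [0.25,-0.25,-0.02,0.025]
    - [0.4,-0.42,-0.05,0.04]
    - [0.55,-0.58,-0.08,0.055]
    - [0.7,-0.74,-0.12,0.07]
    - [0.85,-0.88,-0.15,0.08]
    - [0.95,-1,-0.17,0.0842]
    - [0.95,-1,-0.17,0.0842]
  jaw: 0.45
  newtons: 60

```text
time: 1.1
eef_pos: [0.4687, 0.3466, 0.1959]
tcp_rot: [-0.125, 0.992, -0.001, -0.001]
contact_force: [0.0, 0.2, 1.0]
opening: 0.554
```

send_rows:
  rows:
    - [0.06,-0.14,-0.05,0]
    - [0.13,-0.28,-0.1,0]
    - [0.19,-0.41,-0.153,0]
    - [0.197,-0.433,-0.153,0]
    - [0.197,-0.433,-0.153,0]
    - [0.197,-0.433,-0.153,0]

```text
time: 1.85
eef_pos: [0.5257, 0.2216, 0.1521]
tcp_rot: [-0.129, 0.992, 0.0, 0.001]
contact_force: [-0.6, -0.3, 0.2]
opening: 0.55
```

```bash
python3 - <<'E'
from h import *
from plant import monitor
t=snap("top","top1"); s=snap("side","side1"); print(monitor.get_state()["eef_pos"],monitor.get_state()["dq"])
crop(t,215,195,100,105,5,"t1"); crop(s,200,130,110,110,5,"s1")
E
```

```text
[0.52567559 0.22150153 0.1520826 ] [-5.06638284e-03  5.96133143e-04  2.23642658e-03  1.02936716e-03
  7.75621637e-05 -3.13568329e-03]
```

View pics/t1.png

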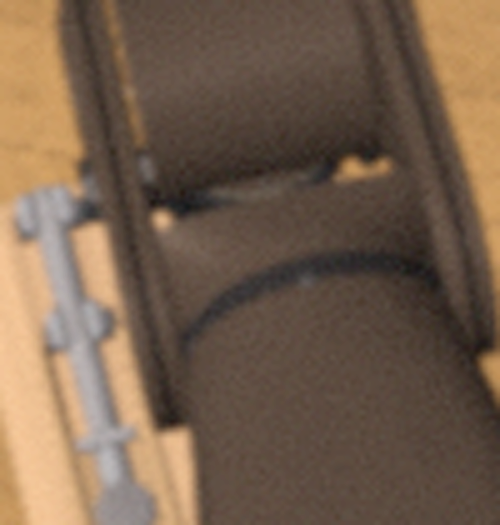

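View pics/s1.png

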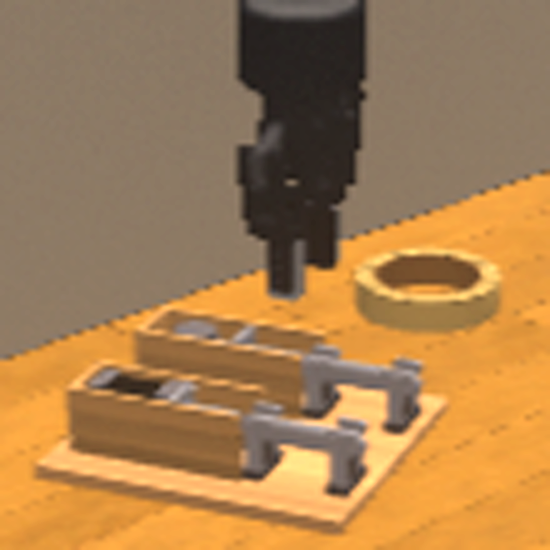

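```bash
python3 - <<'E'
from h import *
np.set_printoptions(precision=4,suppress=True)
p=np.array([.5257,.2215,.152]); y=np.array([-.252,.968,0])
cr=lambda P:(proj("side",P)-[200,130]+.5)*5-.5
for o in (.0235,.035): print("near tip",cr(p-y*o-[0,0,.013]),"far",cr(p+y*o-[0,0,.013]))
for b in ((.5265,.219,.038),(.5265,.219,.046)): print("rod mid crop",cr(b))
u=np.array([.967,.254,0])
for d in (-.028,.028,): print("jaw",cr(np.array([.5265,.219,.030])+u*d))
for d in (-.028,.028,): print("jawtop",cr(np.array([.5265,.219,.051])+u*d))
E
```

```text
near tip [[287.1454 296.8318]] far [[318.0454 268.9671]]
near tip [[279.3349 303.8779]] far [[325.3651 262.369 ]]
rod mid crop [[302.2458 437.6783]]
rod mid crop [[302.1685 425.837 ]]
jaw [[260.3188 441.9307]]
jaw [[344.8269 457.0896]]
jawtop [[259.8759 411.0107]]
jawtop [[344.8701 425.8955]]
```

send_rows:
  rows:
    - [0.005,-0.006,-0.12,0]
    - [0.005,-0.006,-0.24,0]
    - [0.005,-0.006,-0.33,0]
    - [0.005,-0.006,-0.354,0]
    - [0.005,-0.006,-0.354,0]
    - [0.005,-0.006,-0.354,0]

```text
time: 2.7
eef_pos: [0.5286, 0.2188, 0.0469]
tcp_rot: [-0.128, 0.992, 0.0, 0.002]
contact_force: [-0.1, -0.7, -0.5]
opening: 0.552
```

```bash
python3 - <<'E'
from h import *
s=snap("side","side2"); crop(s,205,150,100,95,6,"s2")
E
```

```text
(no output)
```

View pics/s2.png

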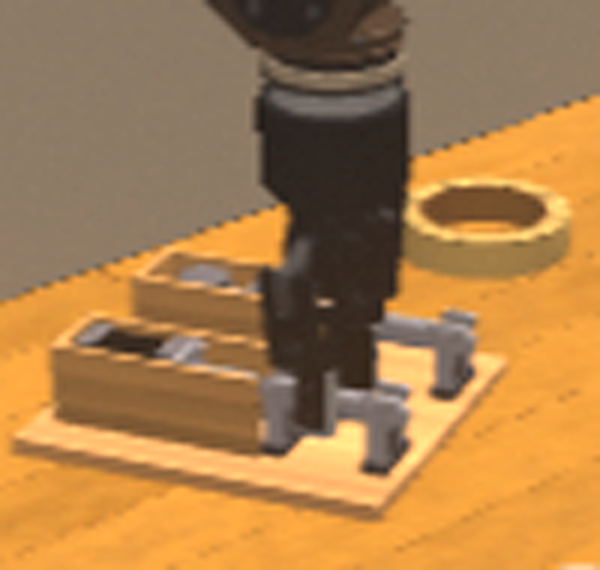

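The fingers straddle the rod between the two jaws, with the near finger at about (315,400) in the crop and no contact force. Closing now.

send_rows:
  rows:
    - [0,0,0,0]
    - [0,0,0,0]
    - [0,0,0,0]
    - [0,0,0,0]
    - [0,0,0,0]
  jaw: 1
  newtons: 90

```text
time: 3.38
eef_pos: [0.528, 0.2184, 0.0462]
tcp_rot: [-0.128, 0.992, -0.0, 0.0]
contact_force: [-2.3, -1.1, 5.4]
opening: 0.148
```

send_rows:
  rows:
    - [0,0,0.015,0]
    - [0,0,0.03,0]
    - [0,0,0.045,0]
    - [0,0,0.06,0]
    - [0,0,0.075,0]
    - [0,0,0.09,0]
    - [0,0,0.11,0]
    - [0,0,0.13,0]

```text
time: 4.38
eef_pos: [0.5275, 0.2183, 0.0848]
tcp_rot: [-0.128, 0.992, -0.0, 0.0]
contact_force: [0.0, -0.4, -2.6]
opening: 0.15
```

```bash
python3 - <<'E'
from h import *
s=snap("side","side3"); crop(s,205,130,100,115,5,"s3")
E
```

```text
(no output)
```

View pics/s3.png

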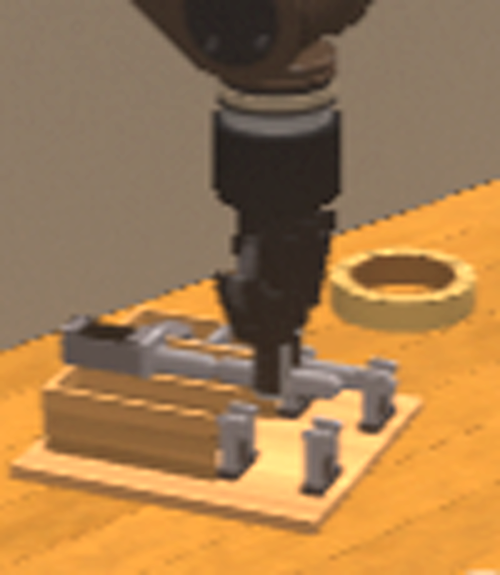

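send_rows:
  rows:
    - [0,0,0.05,0]
    - [0,0,0.11,0]
    - [0.02,-0.06,0.15,-0.005]
    - [0.05,-0.15,0.15,-0.013]
    - [0.085,-0.26,0.15,-0.022]
    - [0.12,-0.37,0.15,-0.032]
    - [0.15,-0.46,0.15,-0.042]
    - [0.17,-0.52,0.12,-0.0485]
    - [0.175,-0.541,0.06,-0.0492]
    - [0.175,-0.541,0,-0.0492]
    - [0.175,-0.541,-0.06,-0.0492]
    - [0.175,-0.541,-0.11,-0.0492]
    - [0.175,-0.541,-0.15,-0.0492]
    - [0.175,-0.541,-0.15,-0.0492]
    - [0.175,-0.541,-0.15,-0.0492]

```text
time: 6.3
eef_pos: [0.5805, 0.0561, 0.0398]
tcp_rot: [0.026, 1.0, -0.0, 0.001]
contact_force: [-0.2, -0.1, -2.3]
opening: 0.145
```

```bash
python3 - <<'E'
from h import *
s=snap("side","side4"); crop(s,190,170,120,115,5,"s4")
E
```

```text
(no output)
```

View pics/s4.png

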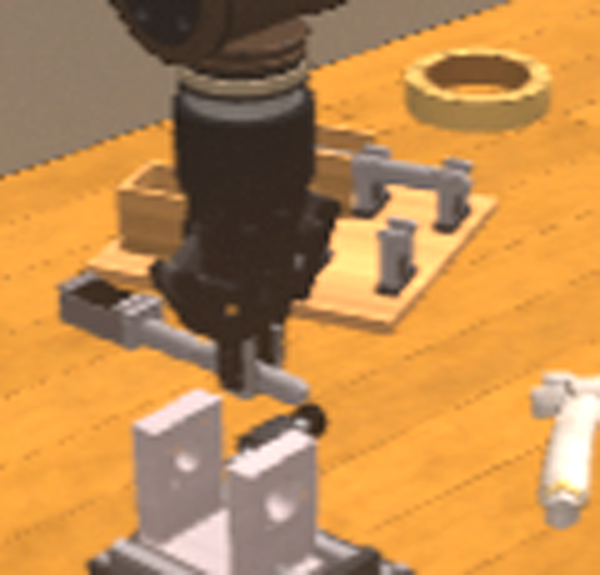

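The arm is held level and saddle up over free table, clear of the holder. Lowering it.

send_rows:
  rows:
    - [0,0,-0.025,0]
    - [0,0,-0.045,0]
    - [0,0,-0.06,0]
    - [0,0,-0.07,0]
    - [0,0,-0.07,0]
    - [0,0,-0.07,0]

```text
time: 7.1
eef_pos: [0.58, 0.056, 0.0183]
tcp_rot: [0.026, 1.0, -0.0, 0.0]
contact_force: [-0.6, -0.2, -4.0]
opening: 0.145
```

send_rows:
  rows:
    - [0,0,0,0]
    - [0,0,0,0]
    - [0,0,0,0]
    - [0,0,0,0]
    - [0,0,0,0]
    - [0,0,0,0]
  jaw: 0.4

```text
time: 7.85
eef_pos: [0.5799, 0.056, 0.0182]
tcp_rot: [0.026, 1.0, -0.0, -0.0]
contact_force: [1.1, 0.7, -0.1]
opening: 0.6
```

send_rows:
  rows:
    - [0,0,0.08,0]
    - [0,0,0.2,0]
    - [-0.05,0.1,0.35,0]
    - [-0.05,0.4,0.5,0]
    - [-0.05,0.6,0.6,0]
    - [-0.05,0.6,0.6,0]

```text
time: 8.6
eef_pos: [0.565, 0.2383, 0.2002]
tcp_rot: [0.026, 1.0, 0.0, 0.001]
contact_force: [1.0, -0.2, 0.3]
opening: 0.6
```

```bash
python3 - <<'E'
from h import *
t=snap("top","top5");s=snap("side","side5"); crop(s,190,170,120,115,5,"s5"); crop(t,290,130,130,150,4,"t5")
E
```

```text
(no output)
```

View pics/s5.png

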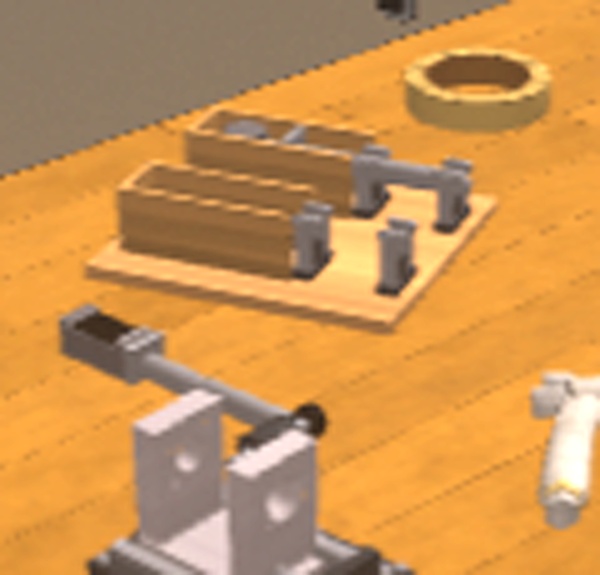

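View pics/t5.png

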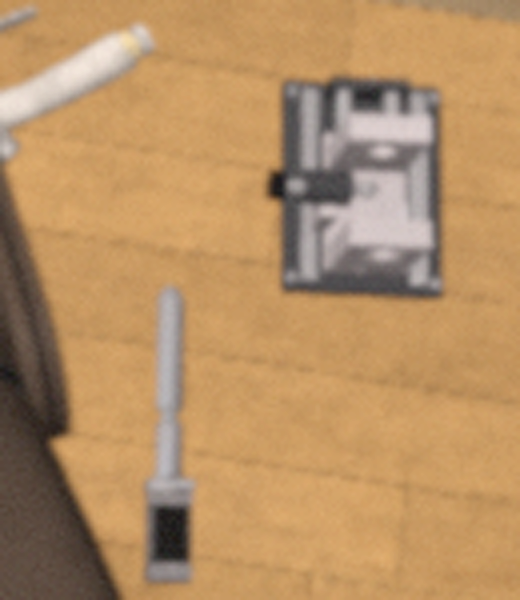

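The arm lies flat, saddle up, with its nose at about (332,202) and tail at about (332,275) in the top view. I measure its pose and the holder's again from this clear view.

```bash
cat > meas.py <<'E'
from h import *
np.set_printoptions(precision=4,suppress=True)
t=cv2.imread("pics/top5.png"); k=6
x0,y0,w,h=310,190,45,90
im=cv2.resize(t[y0:y0+h,x0:x0+w],None,fx=k,fy=k,interpolation=cv2.INTER_CUBIC); hs=cv2.cvtColor(im,cv2.COLOR_BGR2HSV)
m=((hs[...,1]<70)|(hs[...,2]<55)).astype(np.uint8)
n,l,st,ce=cv2.connectedComponentsWithStats(m); i=1+np.argmax(st[1:,4])
rows=np.where((l==i).any(1))[0]; tab=[]
for r in rows:
    xs=np.where(l[r]==i)[0]; tab.append(((xs.min()+xs.max()+1)/2/k-.5+x0,(r+.5)/k-.5+y0,(xs.max()-xs.min()+1)/k))
tab=np.array(tab); print(tab[::12])
np.save("tab.npy",tab)
rod=tab[(tab[:,2]<8.2)&(tab[:,2]>5)]; P=plane("top",rod[:,:2],.008)[:,:2]
f=np.polyfit(P[:,0],P[:,1],1); print("rod yaw",np.degrees(np.arctan(f[0])),"y at x=.5",np.polyval(f,.5),"rms",np.std(P[:,1]-np.polyval(f,P[:,0])))
print("nose",plane("top",[tab[0,:2]],.008),"tail top",plane("top",[tab[-1,:2]],.024),"tail bottom",plane("top",[tab[-1,:2]],.0))
b=tab[tab[:,2]>10.5]; print("block y(z=.024)",plane("top",b[:,:2],.024)[:,:2].mean(0), "rows",b[0,1],b[-1,1])
j=np.where(tab[:,2]>9)[0][0]; print("collar front",plane("top",[tab[j,:2]],.016))
E
python3 meas.py
```

```text
[[331.8333 201.25     0.6667]
 [332.0833 203.25     5.1667]
 [332.0833 205.25     6.1667]
 [332.0833 207.25     6.1667]
 [332.0833 209.25     6.1667]
 [332.0833 211.25     6.1667]
 [331.9167 213.25     6.1667]
 [331.9167 215.25     6.1667]
 [331.9167 217.25     6.1667]
 [331.8333 219.25     6.    ]
 [331.8333 221.25     6.    ]
 [331.9167 223.25     6.1667]
 [331.8333 225.25     6.    ]
 [331.75   227.25     6.1667]
 [331.75   229.25     6.1667]
 [331.6667 231.25     5.6667]
 [331.6667 233.25     4.    ]
 [331.6667 235.25     5.    ]
 [331.6667 237.25     6.    ]
 [331.6667 239.25     6.    ]
 [331.5833 241.25     6.1667]
 [331.5833 243.25     5.8333]
 [331.5    245.25     6.    ]
 [331.4167 247.25     6.1667]
 [331.9167 249.25     9.8333]
 [332.     251.25    12.    ]
 [331.9167 253.25    11.1667]
 [331.9167 255.25    10.5   ]
 [331.3333 257.25     9.3333]
 [331.3333 259.25     9.6667]
 [331.25   261.25     9.5   ]
 [331.4167 263.25     9.5   ]
 [331.4167 265.25     9.5   ]
 [331.4167 267.25     9.5   ]
 [331.25   269.25     9.5   ]
 [331.6667 271.25    10.6667]
 [331.6667 273.25    11.    ]]
rod yaw -3.0366773591176024 y at x=.5 0.060740333987734124 rms 0.0001311389803728338
nose [[0.6193 0.0551 0.008 ]] tail top [[0.4372 0.062  0.024 ]] tail bottom [[0.4389 0.0588 0.    ]]
block y(z=.024) [0.4743 0.0627] rows 249.58333333333334 273.9166666666667
collar front [[0.4993 0.0606 0.016 ]]
```

```bash
python3 - <<'E'
from h import *
np.set_printoptions(precision=4,suppress=True)
t=cv2.imread("pics/top5.png"); k=6
x0,y0,w,h=345,135,70,80
im=cv2.resize(t[y0:y0+h,x0:x0+w],None,fx=k,fy=k,interpolation=cv2.INTER_CUBIC); hs=cv2.cvtColor(im,cv2.COLOR_BGR2HSV)
m=(hs[...,1]<70).astype(np.uint8)
n,l,st,ce=cv2.connectedComponentsWithStats(m); i=1+np.argmax(st[1:,4]); L=(l==i)
px=lambda c:(np.float64(c)+.5)/k-.5+[x0,y0]
H,W=L.shape
def fitedge(pts,z,ax):
    P=plane("top",px(pts),z)[:,:2]
    a,b=(P[:,0],P[:,1]) if ax==0 else (P[:,1],P[:,0])
    f=np.polyfit(a,b,1); 
    for _ in range(3):
        r=b-np.polyval(f,a); kp=abs(r)<max(1.5*np.std(r),2e-4); a,b=a[kp],b[kp]; f=np.polyfit(a,b,1)
    return f,np.std(b-np.polyval(f,a)),len(a)
rr=range(int((154-y0)*k),int((200-y0)*k),2)
R=[(np.where(L[r])[0].max()+.5,r) for r in rr]; Lf=[(np.where(L[r])[0].min()-.5,r) for r in rr]
cc=range(int((364-x0)*k),int((397-x0)*k),2)
B=[(c,np.where(L[:,c])[0].max()+.5) for c in cc]; T=[(c,np.where(L[:,c])[0].min()-.5) for c in cc]
for nm,p,ax in (("right",R,0),("left",Lf,0),("bottom",B,1),("top",T,1)):
    f,s,nn=fitedge(p,.01,ax); print(nm,"yaw",np.degrees(np.arctan(f[0]))*(1 if ax==0 else -1),"val",np.polyval(f,.68 if ax==0 else -.067),s,nn)
print("bore front",plane("top",[np.array([270,383])/6.+[340,130]-.4],.06))
S=cv2.imread("pics/side5.png"); crop(S,205,235,75,65,10,"s5h"); crop(t,355,145,50,65,9,"t5h")
E
```

```text
right yaw -3.3546646725241493 val -0.11585877301113949 0.00011489819808106755 93
left yaw -3.4418885267562365 val -0.01926552120206532 0.00023967536770026229 105
bottom yaw -3.8021654872460555 val 0.6138445984961318 0.00012069831775312403 62
top yaw 0.7464748452971509 val 0.7500276009587402 0.0007141921537999555 64
bore front [[ 0.6251 -0.0643  0.06  ]]
```

View pics/t5h.png

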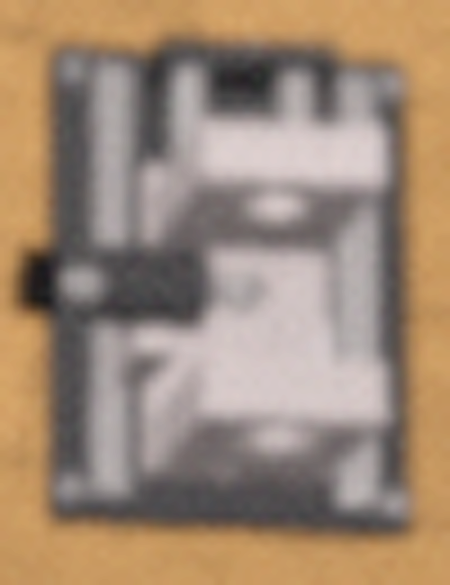

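View pics/s5h.png

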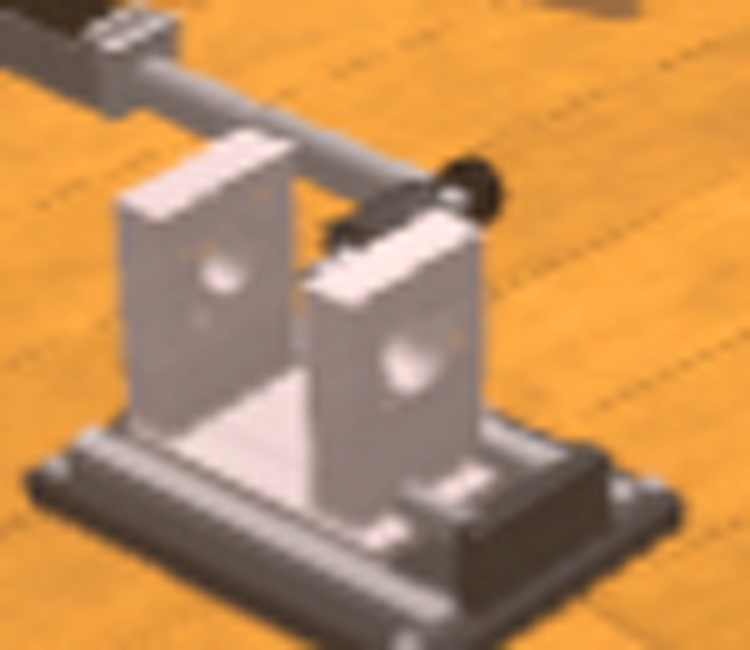

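send_rows:
  rows:
    - [-0.05,-0.08,0,0]
    - [-0.12,-0.22,-0.05,0]
    - [-0.2,-0.36,-0.12,0]
    - [-0.28,-0.5,-0.2,0]
    - [-0.33,-0.58,-0.3,0]
    - [-0.33,-0.586,-0.38,0]
    - [-0.33,-0.586,-0.4,0]
    - [-0.33,-0.586,-0.4,0]
    - [-0.33,-0.586,-0.4,0]

```text
time: 9.82
eef_pos: [0.4669, 0.0603, 0.0793]
tcp_rot: [0.026, 1.0, -0.0, 0.001]
contact_force: [-0.1, -0.1, 0.6]
opening: 0.6
```

send_rows:
  rows:
    - [-0.003,0.007,-0.06,0]
    - [-0.003,0.007,-0.12,0]
    - [-0.003,0.007,-0.17,0]
    - [-0.003,0.007,-0.2,0]
    - [-0.003,0.007,-0.2,0]
    - [-0.003,0.007,-0.2,0]
    - [-0.003,0.007,-0.2,0]

```text
time: 10.7
eef_pos: [0.4656, 0.0623, 0.0188]
tcp_rot: [0.026, 1.0, -0.0, 0.001]
contact_force: [-0.6, 0.3, -0.3]
opening: 0.599
```

```bash
python3 - <<'E'
from h import *
s=snap("side","side6"); crop(s,180,170,120,100,5,"s6")
E
```

```text
(no output)
```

View pics/s6.png

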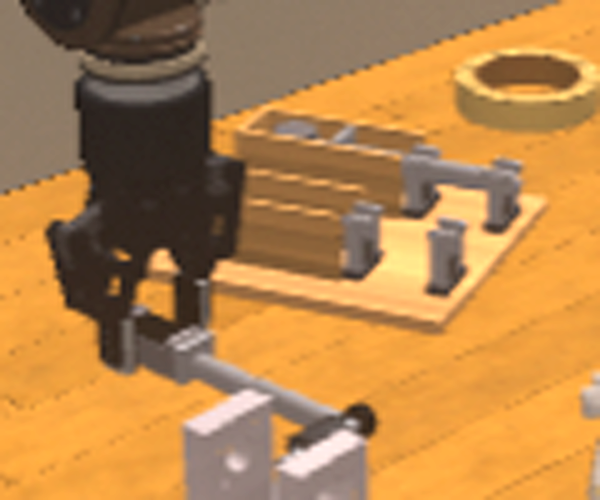

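The fingers straddle the saddle block at about (150,340) in the crop. Closing.

send_rows:
  rows:
    - [0,0,0,0]
    - [0,0,0,0]
    - [0,0,0,0]
    - [0,0,0,0]
    - [0,0,0,0]
  jaw: 1
  newtons: 100

```text
time: 11.38
eef_pos: [0.4653, 0.0623, 0.0189]
tcp_rot: [0.026, 1.0, -0.0, -0.0]
contact_force: [-2.2, -0.4, 5.8]
opening: 0.279
```

send_rows:
  rows:
    - [0,0,0.03,0]
    - [0,0,0.1,0]
    - [0,0,0.18,0]
    - [0,0,0.25,0]
    - [0,0,0.28,0]
    - [0,0,0.28,0]

```text
time: 12.12
eef_pos: [0.465, 0.0624, 0.1023]
tcp_rot: [0.026, 1.0, -0.0, 0.0]
contact_force: [-0.2, -0.0, -3.2]
opening: 0.278
```

send_rows:
  rows:
    - [-0.002,-0.05,-0.01,-0.0005]
    - [-0.005,-0.13,-0.03,-0.0011]
    - [-0.011,-0.22,-0.05,-0.0011]
    - [-0.011,-0.31,-0.08,-0.0011]
    - [-0.011,-0.37,-0.1,-0.0011]
    - [-0.011,-0.39,-0.104,-0.0011]
    - [-0.011,-0.39,-0.104,-0.0011]
    - [-0.011,-0.39,-0.104,-0.0011]
    - [-0.011,-0.39,-0.104,-0.0011]

```text
time: 13.25
eef_pos: [0.4618, -0.0542, 0.0712]
tcp_rot: [0.029, 1.0, -0.0, 0.0]
contact_force: [0.3, 0.0, -3.6]
opening: 0.28
```

```bash
python3 - <<'E'
from h import *
from plant import monitor
t=snap("top","top7");s=snap("side","side7"); crop(s,170,190,120,110,6,"s7"); crop(t,330,130,90,150,4,"t7"); st=monitor.get_state(); print(st["eef_pos"],st["tcp_rot"])
E
```

```text
[ 0.46182119 -0.05423751  0.07119849] [ 2.94463626e-02  9.99566349e-01 -4.43716724e-05  1.57160460e-04]
```

View pics/s7.png

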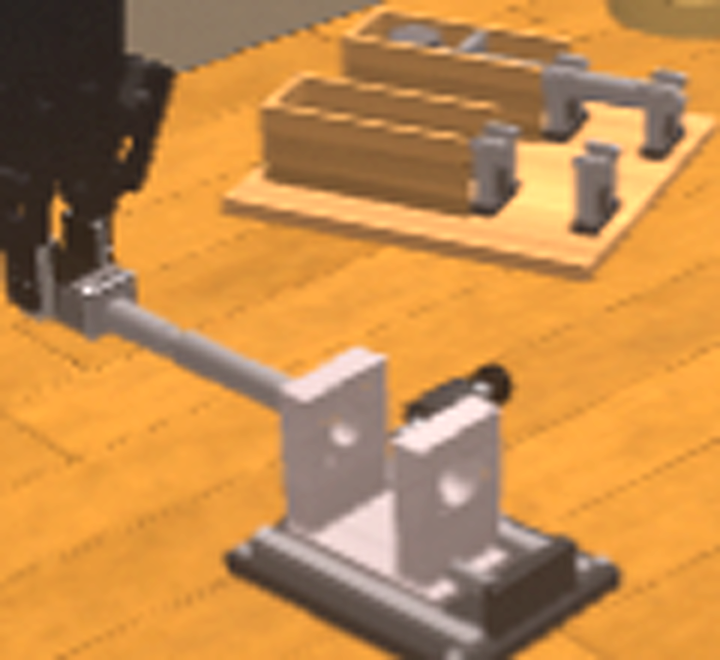

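View pics/t7.png

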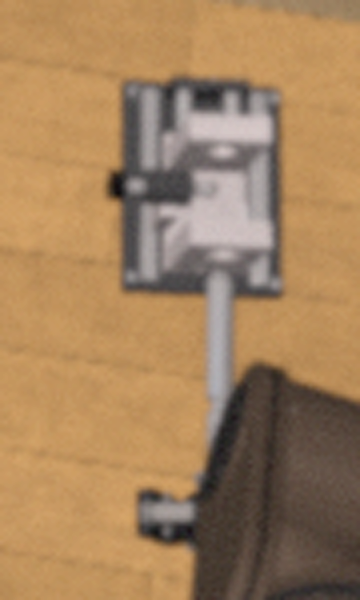

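```bash
python3 - <<'E'
from h import *
np.set_printoptions(precision=4,suppress=True)
k=6
t=cv2.imread("pics/top7.png"); x0,y0,w,h=370,205,30,25
hs=cv2.cvtColor(cv2.resize(t[y0:y0+h,x0:x0+w],None,fx=k,fy=k,interpolation=cv2.INTER_CUBIC),cv2.COLOR_BGR2HSV)
m=hs[...,1]<70; C=[]
for r in range(0,h*k,2):
    xs=np.where(m[r])[0]
    if len(xs): C.append(((xs.min()+xs.max()+1)/2/k-.5+x0,(r+.5)/k-.5+y0,(xs.max()-xs.min()+1)/k))
C=np.array(C); print(C[::6]); C=C[(C[:,2]>5)&(C[:,2]<9)]
P=plane("top",C[:,:2],.060)[:,:2]; f=np.polyfit(P[:,0],P[:,1],1)
print("yaw",np.degrees(np.arctan(f[0])),"y at .6255",np.polyval(f,.6255),"x range",P[:,0].min(),P[:,0].max(),np.std(P[:,1]-np.polyval(f,P[:,0])))
# side: rod mask
s=cv2.imread("pics/side7.png"); x0,y0,w,h=186,236,32,26
hs=cv2.cvtColor(cv2.resize(s[y0:y0+h,x0:x0+w],None,fx=k,fy=k,interpolation=cv2.INTER_CUBIC),cv2.COLOR_BGR2HSV)
m=hs[...,1]<110; Q=[]
for c in range(2*k,w*k-2*k,3):
    ys=np.where(m[:,c])[0]
    if len(ys): Q.append(((c+.5)/k-.5+x0,(ys.min()+ys.max()+1)/2/k-.5+y0,(ys.max()-ys.min()+1)/k))
Q=np.array(Q); print(Q[::8])
Q=Q[(Q[:,2]>4)&(Q[:,2]<9)]
o,d=rays("side",Q[:,:2]); # intersect with vertical plane y=f0 x+f1
tt=(f[0]*o[0]+f[1]-o[1])/(d[:,1]-f[0]*d[:,0]); X=o+d*tt[:,None]; g=np.polyfit(X[:,0],X[:,2],1)
print("side: slope",np.degrees(np.arctan(g[0])),"z at .6255",np.polyval(g,.6255),"z at .5",np.polyval(g,.5), X[:,0].min(),X[:,0].max())
print(X[::10])
# bore centres in side (crop s7 scale6 off 170,190)
u=np.array([.9982,-.0593,0]); M=np.array([.6255,-.0644,.06])
cr=lambda P:(proj("side",P)-[170,190]+.5)*6-.5
print("pred bore centres rear-of-front, rear-of-rear", cr(M+u*.016),cr(M+u*.080))
E
python3 - <<'E'
import cv2
s=cv2.imread("pics/side7.png")
from h import crop
crop(s,180,230,55,60,10,"s7b")
E
```

```text
[[384.5    204.5833   6.6667]
 [384.4167 206.5833   6.5   ]
 [384.5    208.5833   6.3333]
 [384.5    210.5833   6.3333]
 [384.5    212.5833   6.3333]
 [384.4167 214.5833   6.5   ]
 [384.3333 216.5833   6.3333]
 [384.4167 218.5833   6.5   ]
 [384.4167 220.5833   6.5   ]
 [384.4167 222.5833   6.5   ]
 [388.8333 224.5833  15.3333]
 [390.4167 226.5833  18.1667]
 [390.0833 228.5833  17.1667]]
yaw -3.7454682807735034 y at .6255 -0.06411017696380698 x range 0.5516230649983811 0.5980002361704959 0.0001202174604304846
[[187.5833 240.25     9.5   ]
 [191.5833 240.8333  10.6667]
 [195.5833 245.1667   6.    ]
 [199.5833 247.3333   5.6667]
 [203.5833 248.9167   6.5   ]
 [207.5833 250.8333   6.3333]
 [211.5833 252.5833   6.1667]]
side: slope -0.33515310092356837 z at .6255 0.061756856897619276 z at .5 0.06249098067202357 0.510672429428816 0.5977728428204184
[[ 0.5107 -0.0566  0.064 ]
 [ 0.5301 -0.0579  0.0625]
 [ 0.5493 -0.0591  0.0625]
 [ 0.5682 -0.0604  0.0617]
 [ 0.5868 -0.0616  0.0622]]
pred bore centres rear-of-front, rear-of-rear [[346.2503 426.7404]] [[459.5283 478.707 ]]
```

View pics/s7b.png

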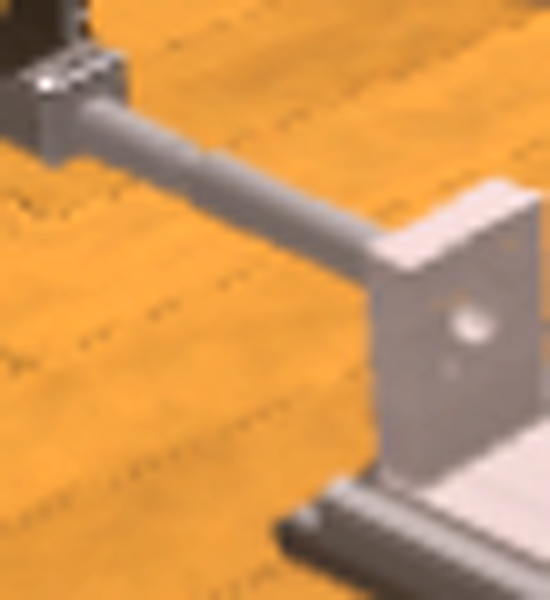

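```bash
python3 - <<'E'
from h import *
np.set_printoptions(precision=1,suppress=True)
u=np.array([.9982,-.0593,0]); v=np.array([.0593,.9982,0]); M=np.array([.6255,-.0644,0])
cr=lambda P:(proj("side",P)-[180,230]+.5)*10-.5
for x in (0,.016):
  for y in (-.024,.024):
    print(x,y,cr(M+u*x+v*y+[0,0,.082]))
print("bore",cr(M+u*.016+[0,0,.06]),"rear base corner")
# rod edges pred at arm x=-? axis from TCP
T=np.array([.4618,-.0542,.0602]); 
for a in (.08,.11,.14): print(a,cr(T+u*a))
# base corner -12,-50 z .01
print(cr(M-u*.012-v*.05+[0,0,.01]))
E
```

```text
0 -0.024 [[360.2 251.4]]
0 0.024 [[495.1 179.2]]
0.016 -0.024 [[406.1 272.5]]
0.016 0.024 [[540.8 199.2]]
bore [[477.4 311.6]] rear base corner
0.08 [[204.9 184. ]]
0.11 [[284.4 220.7]]
0.14 [[366.2 258.4]]
[[266.4 523. ]]
```

Rod and bore line up laterally to about 0.3 mm and in yaw to about 0.4°. The rod sits perhaps 1 mm high. I go in gently along the bore.

send_rows:
  rows:
    - [0.01,-0.001,-0.002,0]
    - [0.0233,-0.0024,-0.002,0]
    - [0.0333,-0.003,-0.002,0]
    - [0.0433,-0.0036,-0.002,0]
    - [0.0533,-0.0042,-0.002,0]
    - [0.0633,-0.0048,-0.002,0]
    - [0.0733,-0.0054,-0.002,0]
    - [0.0833,-0.006,-0.002,0]
    - [0.0833,-0.006,-0.002,0]

```text
time: 14.48
eef_pos: [0.487, -0.0565, 0.0705]
tcp_rot: [0.03, 1.0, -0.0, 0.0]
contact_force: [-0.3, 0.4, -3.2]
opening: 0.279
```

send_rows:
  rows:
    - [0.0133,-0.0008,0,0]
    - [0.0267,-0.0016,0,0]
    - [0.04,-0.0024,0,0]
    - [0.0533,-0.0032,0,0]
    - [0.0667,-0.004,0,0]
    - [0.0667,-0.004,0,0]

```text
time: 15.22
eef_pos: [0.5071, -0.0577, 0.0705]
tcp_rot: [0.03, 1.0, -0.0, 0.0]
contact_force: [-0.5, 0.4, -2.3]
opening: 0.276
```

```bash
python3 - <<'E'
from h import *
t=snap("top","top8");s=snap("side","side8"); crop(s,180,220,80,80,7,"s8")
E
```

```text
(no output)
```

View pics/s8.png

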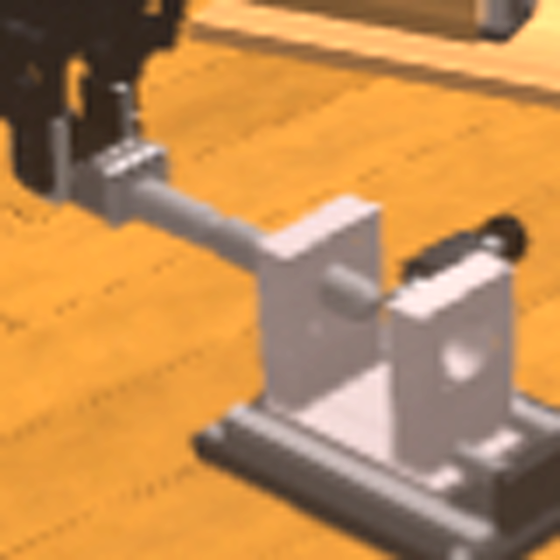

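The rod's nose shows past the front cheek at about (355,290) in the crop, with no contact force. I continue on to the plunger in small steps.

send_rows:
  rows:
    - [0.0133,-0.0008,0,0]
    - [0.0267,-0.0016,0,0]
    - [0.04,-0.0024,0,0]
    - [0.0533,-0.0032,0,0]
    - [0.0667,-0.004,0,0]
    - [0.08,-0.0048,0,0]
    - [0.08,-0.0048,0,0]

```text
time: 16.2
eef_pos: [0.5294, -0.059, 0.0699]
tcp_rot: [0.03, 1.0, 0.0, -0.002]
contact_force: [-7.1, -0.9, 0.2]
opening: 0.279
```

send_rows:
  rows:
    - [0.0133,-0.0008,0,0]
    - [0.0267,-0.0016,0,0]
    - [0.04,-0.0024,0,0]
    - [0.0533,-0.0032,0,0]
    - [0.0667,-0.004,0,0]
    - [0.0667,-0.004,0,0]

```text
time: 16.95
eef_pos: [0.5481, -0.0599, 0.0694]
tcp_rot: [0.031, 1.0, 0.001, -0.004]
contact_force: [-7.6, -0.7, -0.4]
opening: 0.276
```

```bash
python3 - <<'E'
from h import *
t=snap("top","top9");s=snap("side","side9"); crop(s,190,220,80,80,7,"s9"); crop(t,355,140,55,75,8,"t9")
E
```

```text
(no output)
```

View pics/s9.png

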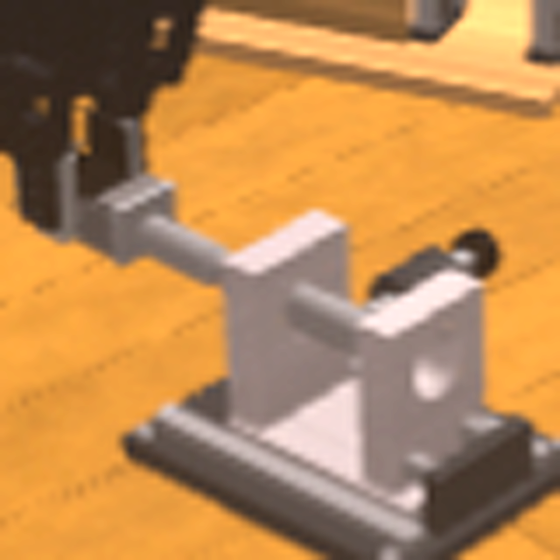

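View pics/t9.png

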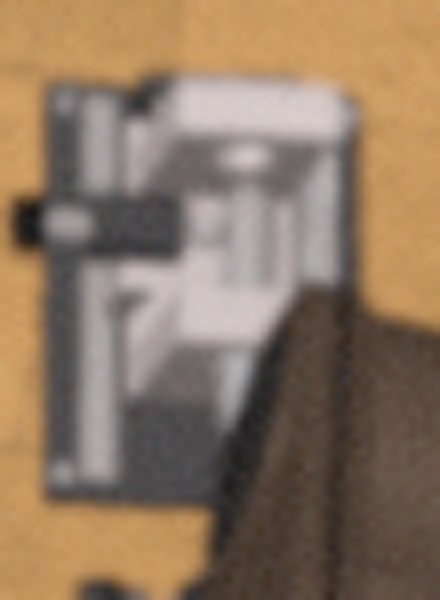

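send_rows:
  rows:
    - [0.004,-0.0002,0.0043,0]
    - [0.0167,-0.001,0.0043,0]
    - [0.03,-0.0018,0.0043,0]
    - [0.0433,-0.0026,0.0043,0]
    - [0.0567,-0.0034,0.0043,0]
    - [0.0567,-0.0034,0.0043,0]

```text
time: 17.8
eef_pos: [0.5646, -0.0612, 0.07]
tcp_rot: [0.031, 1.0, 0.001, -0.005]
contact_force: [-9.5, -2.4, -0.8]
opening: 0.276
```

send_rows:
  rows:
    - [0.0133,-0.0008,0.001,0]
    - [0.0267,-0.0016,0.001,0]
    - [0.04,-0.0024,0.001,0]
    - [0.0533,-0.0032,0.001,0]
    - [0.0667,-0.004,0.001,0]
    - [0.0667,-0.004,0.001,0]

```text
time: 18.55
eef_pos: [0.5842, -0.0627, 0.0699]
tcp_rot: [0.029, 1.0, -0.0, -0.005]
contact_force: [-10.0, -3.1, -1.3]
opening: 0.282
```

```bash
python3 - <<'E'
from h import *
t=snap("top","top10");s=snap("side","side10"); crop(s,190,220,80,80,7,"s10")
E
```

```text
(no output)
```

View pics/s10.png

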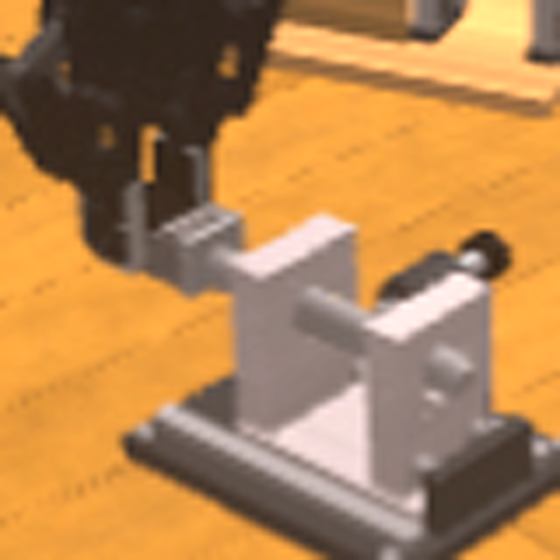

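send_rows:
  rows:
    - [0.0133,-0.0018,0.001,0]
    - [0.0267,-0.0026,0.001,0]
    - [0.04,-0.0034,0.001,0]
    - [0.0533,-0.0042,0.001,0]
    - [0.0633,-0.0048,0.001,0]
    - [0.0633,-0.0048,0.001,0]

```text
time: 19.4
eef_pos: [0.6031, -0.0641, 0.0701]
tcp_rot: [0.029, 1.0, -0.0, -0.006]
contact_force: [-9.7, -2.3, -2.0]
opening: 0.279
```

send_rows:
  rows:
    - [0.0067,-0.0004,0,0]
    - [0.0133,-0.0008,0,0]
    - [0.02,-0.0012,0,0]
    - [0.0267,-0.0016,0,0]
    - [0.0267,-0.0016,0,0]

```text
time: 20.02
eef_pos: [0.6115, -0.0647, 0.0703]
tcp_rot: [0.029, 1.0, -0.0, -0.005]
contact_force: [-9.3, -2.1, -2.6]
opening: 0.276
```

```bash
python3 - <<'E'
from h import *
t=snap("top","top11");s=snap("side","side11"); crop(s,190,220,80,80,7,"s11");crop(t,355,140,55,75,8,"t11")
E
```

```text
(no output)
```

View pics/s11.png

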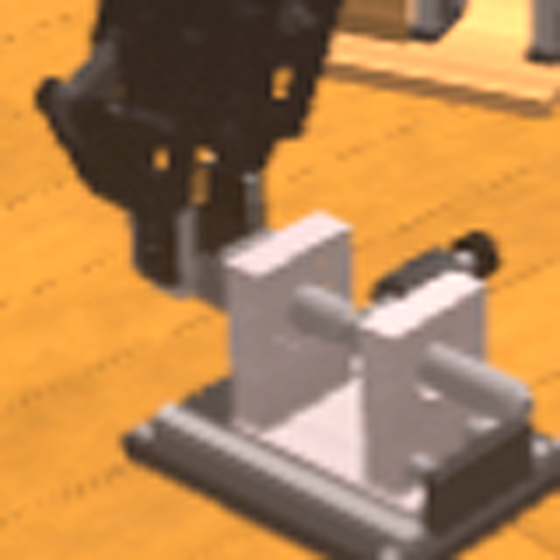

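View pics/t11.png

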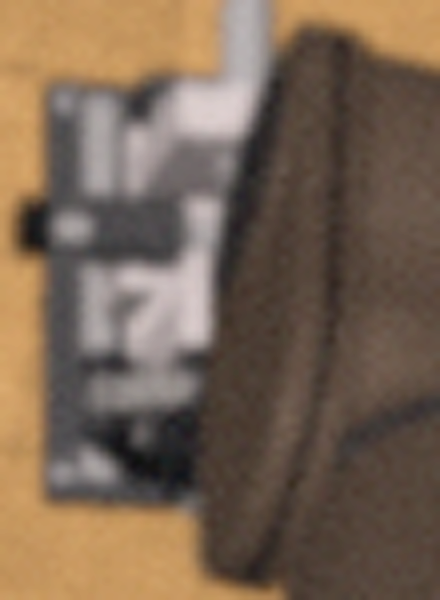

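send_rows:
  rows:
    - [0.0033,-0.0002,0,0]
    - [0.0067,-0.0004,0,0]
    - [0.01,-0.0006,0,0]
    - [0.01,-0.0006,0,0]

```text
time: 20.62
eef_pos: [0.6143, -0.0649, 0.0704]
tcp_rot: [0.029, 1.0, -0.0, -0.005]
contact_force: [-10.1, -2.3, -1.3]
opening: 0.284
```

```bash
python3 - <<'E'
from h import *
np.set_printoptions(precision=1,suppress=True)
s=cv2.imread("pics/side11.png"); 
u=np.array([.9982,-.0593,0]); v=np.array([.0593,.9982,0]); M=np.array([.6255,-.0644,0])
cr=lambda P:(proj("side",P)-[190,220]+.5)*7-.5
for h in (.012,.016,.020,.024):
  print(h,"front cheek rear -y top",cr(M+u*(.016+h)-v*.024+[0,0,.082])[0],"rear cheek",cr(M+u*(.08+h)-v*.024+[0,0,.082])[0],cr(M+u*(.08+h)+v*.024+[0,0,.082])[0])
for T in (.6115,):
  o=np.array([T,-.0647,.0593])+u*.0342; print("nose tip pred",cr(o+u*.12)[0])
E
```

```text
0.012 front cheek rear -y top [238.5 271.8] rear cheek [373.5 333.6] [466.9 278.6]
0.016 front cheek rear -y top [246.7 275.6] rear cheek [382.2 337.6] [475.6 282.3]
0.02 front cheek rear -y top [254.9 279.3] rear cheek [390.9 341.6] [484.3 286.1]
0.024 front cheek rear -y top [263.2 283.1] rear cheek [399.7 345.6] [493.  289.9]
nose tip pred [525.8 411.9]
```

```bash
python3 - <<'E'
from h import *
s=snap("side","side12"); crop(s,205,240,65,60,10,"s12")
E
```

```text
(no output)
```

View pics/s12.png

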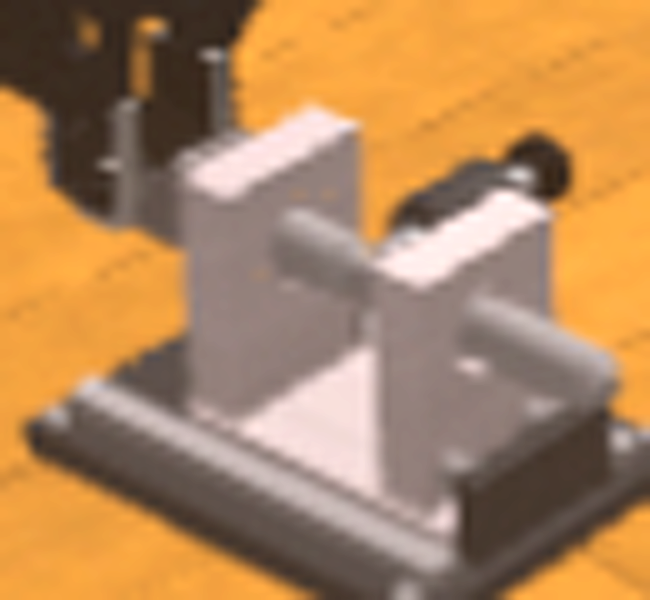

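```bash
python3 - <<'E'
from h import *
np.set_printoptions(precision=4,suppress=True)
u=np.array([.9982,-.0593,0]); v=np.array([.0593,.9982,0]); M=np.array([.6255,-.0644,0])
px=lambda c:(np.float64(c)+.5)/10-.5+[205,240]
for nm,c,x in (("rear +y",(553,215),.08),("rear -y",(428,290),.08),("front +y",(360,125),.016),("front -y",(217,198),.016)):
    P=plane("side",[px(c)],.082)[0]-M; print(nm,"h=",P@u-x,"y",P@v)
o,d=rays("side",[px((598,370))]); o=o-M
t=-((o@v)-(-.001))/(d@v); X=o+d*t[:,None]; print("nose in holder frame x,z",X[0]@u,X[0][2], "-> origin x",X[0]@u-.12)
E
```

```text
rear +y h= 0.02390411121977784 y 0.023541724914001867
rear -y h= 0.024013391731038614 y -0.021644595945447535
front +y h= 0.022245300305363057 y 0.02565732956816834
front -y h= 0.020047882192346503 y -0.023150399317438484
nose in holder frame x,z 0.13910794674860028 0.06399578870458378 -> origin x 0.01910794674860028
```

send_rows:
  rows:
    - [0.0033,-0.0002,0,0]
    - [0.005,-0.0003,0,0]
    - [0.005,-0.0003,0,0]

```text
time: 21.05
eef_pos: [0.6156, -0.0649, 0.0703]
tcp_rot: [0.029, 1.0, -0.0, -0.006]
contact_force: [-8.9, -2.8, -0.6]
opening: 0.28
```

send_rows:
  rows:
    - [0.0033,-0.0002,0,0]
    - [0.005,-0.0003,0,0]
    - [0.005,-0.0003,0,0]

```text
time: 21.42
eef_pos: [0.616, -0.065, 0.0703]
tcp_rot: [0.029, 1.0, -0.0, -0.007]
contact_force: [-13.9, -3.1, 2.0]
opening: 0.277
```

send_rows:
  rows:
    - [0.0033,-0.0002,0,0]
    - [0.005,-0.0003,0,0]
    - [0.005,-0.0003,0,0]

```text
time: 21.8
eef_pos: [0.6163, -0.065, 0.0703]
tcp_rot: [0.029, 1.0, 0.0, -0.009]
contact_force: [-18.2, -2.6, 4.5]
opening: 0.277
```

```bash
python3 - <<'E'
from h import *
s=snap("side","side13"); crop(s,205,240,65,60,10,"s13"); t=snap("top","top13"); crop(t,355,130,50,75,8,"t13")
E
```

```text
(no output)
```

View pics/s13.png

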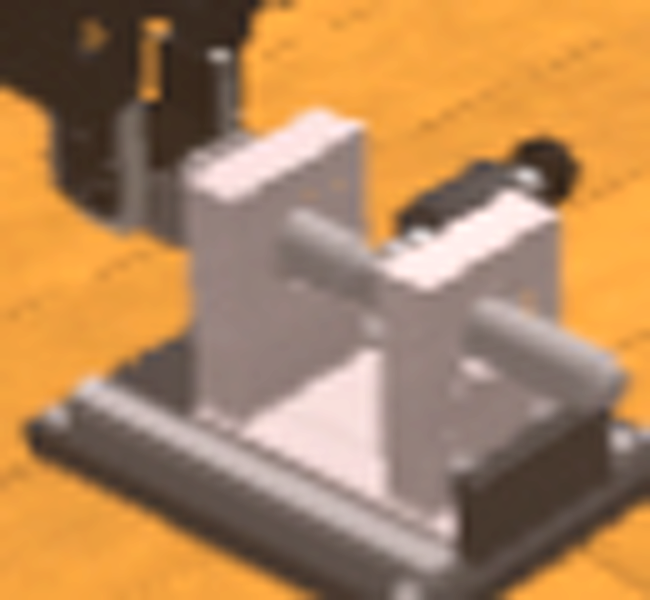

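View pics/t13.png

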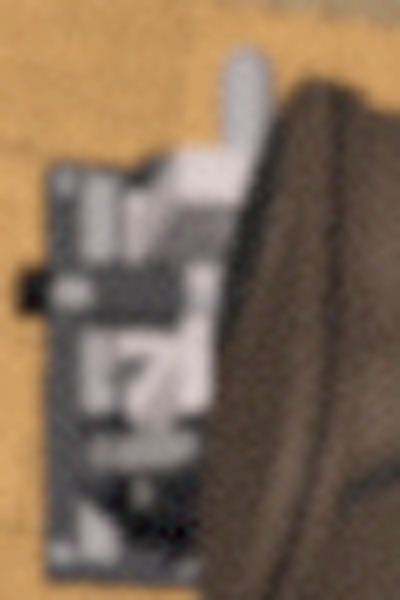

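```bash
python3 - <<'E'
from h import *
np.set_printoptions(precision=4,suppress=True)
u=np.array([.9982,-.0593,0]); v=np.array([.0593,.9982,0]); M=np.array([.6255,-.0644,0])
px=lambda c:(np.float64(c)+.5)/8-.5+[355,130]
t=cv2.imread("pics/top13.png")
# profile along the rod column for nose tip
hs=cv2.cvtColor(cv2.resize(t[130:205,355:405],None,fx=8,fy=8,interpolation=cv2.INTER_CUBIC),cv2.COLOR_BGR2HSV)
col=hs[:,240:252]; print("sat",[(r,int(col[r,:,1].mean()),int(col[r,:,2].mean())) for r in range(30,66,4)])
print("val edge",[(r,int(hs[r,195:215,2].mean()),int(hs[r,195:215,1].mean())) for r in range(130,215,5)])
r=[q for q in range(20,80) if col[q,:,1].mean()<70][0]
n=plane("top",[px((246,r))],.060)[0]-M; print("nose row",r,n@u,n@v,"origin x",n@u-.12)
for e in (144,148,152): 
  c=plane("top",[px((205,e))],.082)[0]-M; print("cheek rear edge",e,c@u,"h",c@u-.08)
E
```

```text
sat [(30, 131, 136), (34, 125, 136), (38, 114, 134), (42, 103, 131), (46, 80, 126), (50, 58, 122), (54, 34, 118), (58, 23, 116), (62, 11, 117)]
val edge [(130, 138, 128), (135, 138, 118), (140, 139, 98), (145, 140, 75), (150, 142, 48), (155, 143, 31), (160, 145, 20), (165, 146, 17), (170, 145, 17), (175, 146, 16), (180, 146, 15), (185, 145, 17), (190, 140, 18), (195, 132, 18), (200, 119, 17), (205, 101, 18), (210, 88, 17)]
nose row 48 0.14505981000032672 -0.002338297016445281 origin x 0.025059810000326727
cheek rear edge 144 0.10578009634672941 h 0.02578009634672941
cheek rear edge 148 0.10452986520678396 h 0.024529865206783963
cheek rear edge 152 0.10328024301584447 h 0.02328024301584447
```

send_rows:
  rows:
    - [0.0033,-0.0002,0,0]
    - [0.0067,-0.0004,0,0]
    - [0.0067,-0.0004,0,0]

```text
time: 22.28
eef_pos: [0.6166, -0.065, 0.0703]
tcp_rot: [0.029, 1.0, 0.0, -0.012]
contact_force: [-23.2, -1.9, 8.8]
opening: 0.278
```

send_rows:
  rows:
    - [0.0033,-0.0002,0,0]
    - [0.0067,-0.0004,0,0]
    - [0.0067,-0.0004,0,0]

```text
time: 22.65
eef_pos: [0.617, -0.065, 0.0702]
tcp_rot: [0.028, 0.999, 0.0, -0.014]
contact_force: [-29.6, -3.8, 12.9]
opening: 0.28
```

```bash
python3 - <<'E'
from h import *
np.set_printoptions(precision=4,suppress=True)
from plant import monitor
s=snap("side","side14"); crop(s,205,240,65,60,10,"s14"); t=snap("top","top14"); crop(t,355,130,50,75,8,"t14")
a=monitor.get_state(); print(a["contact_force"],a["wrist_torque"])
u=np.array([.9982,-.0593,0]); M=np.array([.6255,-.0644,0])
px=lambda c:(np.float64(c)+.5)/8-.5+[355,130]
for nm in ("top11","top13","top14"):
    t=cv2.imread(f"pics/{nm}.png")
    hs=cv2.cvtColor(cv2.resize(t[130:205,355:405],None,fx=8,fy=8,interpolation=cv2.INTER_CUBIC),cv2.COLOR_BGR2HSV)
    def cross(a,th):
        i=np.where(a<th)[0][0]; return i-1+(a[i-1]-th)/(a[i-1]-a[i])
    r=cross(hs[:,240:252,1].mean(1),65); e=100+cross(hs[100:,195:212,1].mean(1),65)
    n=(plane("top",[px((246,r))],.060)[0]-M)@u; c=(plane("top",[px((204,e))],.082)[0]-M)@u
    print(nm,r,e,"origin",n-.12,"head",c-.08,"gap",c-.08-n+.12)
E
```

```text
[-30.097   -2.3851  13.1174] [-0.4588  4.2202 -0.0006]
top11 63.09803921568628 157.30708661417322 origin 0.02018999806242658 head 0.02160787251256463 gap 0.0014178744501380514
top13 48.95161290322581 147.13513513513513 origin 0.02475259891714582 head 0.024784746978666797 gap 3.214806152097849e-05
top14 46.25 145.43956043956044 origin 0.02562486178291898 head 0.025314686559219757 gap -0.0003101752236992217
```

View pics/s14.png

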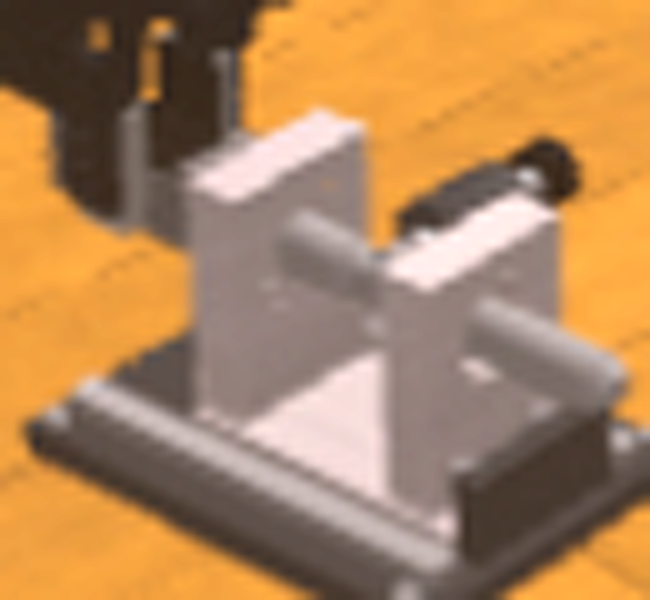

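Gap from the top view is about 0 (±1.5 mm), and the force rises steeply with no further motion. Next I ease back so the head springs forward, still gripping, and then check.

send_rows:
  rows:
    - [-0.015,0.0008,0,0]
    - [-0.03,0.0016,0,0]
    - [-0.045,0.0025,0,0]
    - [-0.06,0.0034,0,0]
    - [-0.075,0.0043,0,0]
    - [-0.09,0.0052,0,0]
    - [-0.1,0.0058,0,0]
    - [-0.1,0.0058,0,0]

```text
time: 23.75
eef_pos: [0.5951, -0.0636, 0.0708]
tcp_rot: [0.03, 1.0, -0.0, -0.001]
contact_force: [-2.5, -5.0, -9.3]
opening: 0.279
```

```bash
python3 - <<'E'
from h import *
np.set_printoptions(precision=4,suppress=True)
s=snap("side","side15"); crop(s,195,225,65,60,10,"s15"); t=snap("top","top15"); crop(t,355,130,50,75,8,"t15")
u=np.array([.9982,-.0593,0]); M=np.array([.6255,-.0644,0])
px=lambda c:(np.float64(c)+.5)/8-.5+[355,130]
for nm in ("top14","top15"):
    t=cv2.imread(f"pics/{nm}.png")
    hs=cv2.cvtColor(cv2.resize(t[130:205,355:405],None,fx=8,fy=8,interpolation=cv2.INTER_CUBIC),cv2.COLOR_BGR2HSV)
    def cross(a,th):
        i=np.where(a<th)[0][0]; return i-1+(a[i-1]-th)/(a[i-1]-a[i])
    r=cross(hs[:,240:252,1].mean(1),65)
    n=(plane("top",[px((246,r))],.060)[0]-M)@u; print(nm,r,"origin",n-.12)
E
```

```text
top14 46.25 origin 0.02562486178291898
top15 113.56451612903226 origin 0.003978534961673219
```

View pics/s15.png

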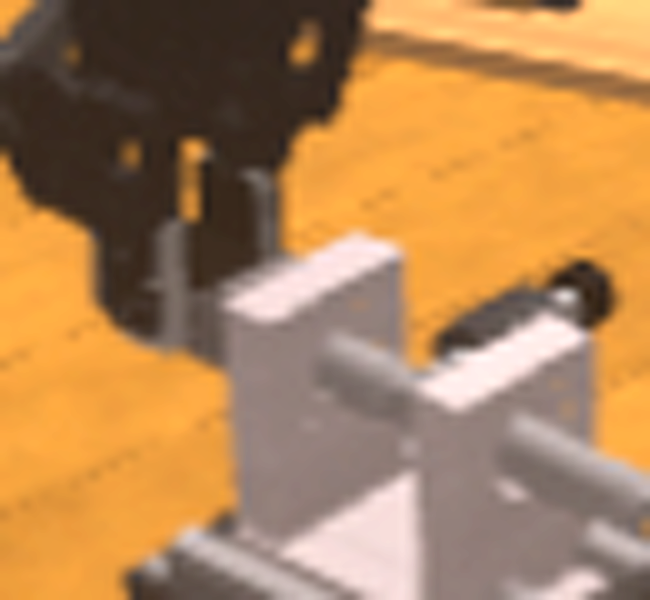

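View pics/t15.png

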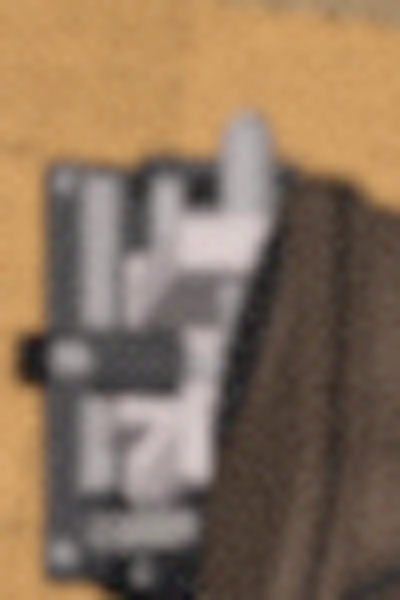

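send_rows:
  rows:
    - [-0.005,-0.001,-0.0013,0]
    - [-0.01,-0.0015,-0.0023,0]
    - [-0.01,-0.0015,-0.0023,0]

```text
time: 24.22
eef_pos: [0.5931, -0.0635, 0.0714]
tcp_rot: [0.03, 1.0, 0.0, -0.0]
contact_force: [-0.9, -2.8, -10.5]
opening: 0.278
```

send_rows:
  rows:
    - [-0.002,-0.001,-0.003,0]
    - [-0.002,-0.001,-0.005,0]
    - [-0.002,-0.001,-0.005,0]

```text
time: 24.6
eef_pos: [0.5934, -0.0638, 0.0709]
tcp_rot: [0.03, 1.0, 0.0, 0.001]
contact_force: [-0.8, -0.4, -6.4]
opening: 0.274
```

Nearly unloaded. Releasing, lifting clear and looking.

send_rows:
  rows:
    - [0,0,0,0]
    - [0,0,0,0]
    - [0,0,0,0]
    - [0,0,0,0]
  jaw: 0.4

```text
time: 25.1
eef_pos: [0.5934, -0.0643, 0.0709]
tcp_rot: [0.03, 1.0, -0.0, 0.001]
contact_force: [-0.9, 0.3, -0.7]
opening: 0.599
```

send_rows:
  rows:
    - [0,0,0.06,0]
    - [0,0,0.16,0]
    - [-0.03,0.05,0.28,0]
    - [-0.08,0.25,0.4,0]
    - [-0.12,0.45,0.45,0]
    - [-0.12,0.65,0.45,0]
    - [-0.12,0.75,0.45,0]
    - [-0.12,0.75,0.45,0]

```text
time: 26.1
eef_pos: [0.5566, 0.1632, 0.2067]
tcp_rot: [0.028, 1.0, 0.0, 0.001]
contact_force: [-0.3, -0.7, 0.2]
opening: 0.599
```

```bash
python3 - <<'E'
from h import *
s=snap("side","side16"); crop(s,180,215,80,75,9,"s16"); t=snap("top","top16"); crop(t,350,130,60,95,8*.75,"t16")
E
```

```text
(no output)
```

View pics/s16.png

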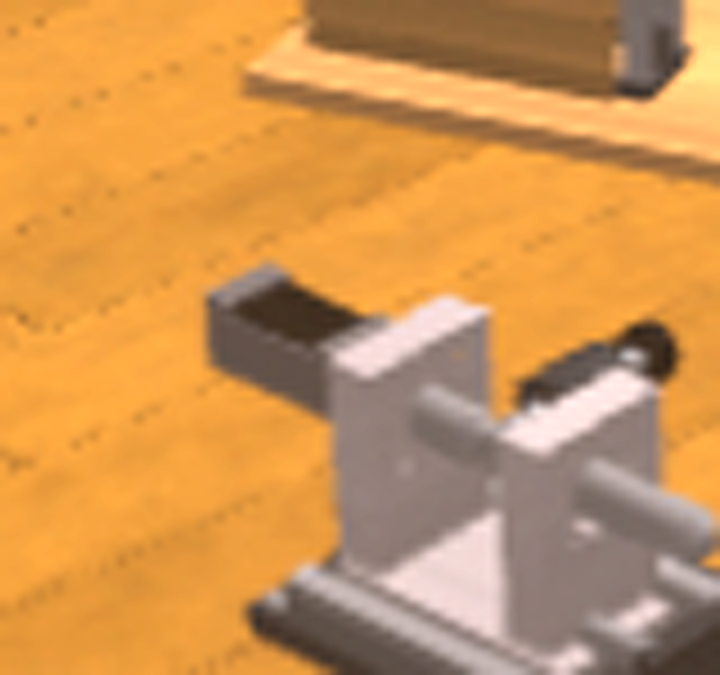

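View pics/t16.png

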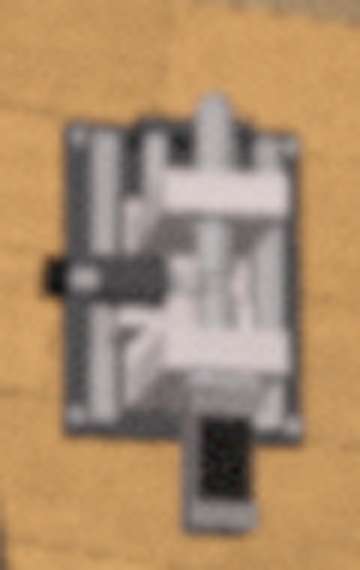

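```bash
python3 - <<'E'
from h import *
np.set_printoptions(precision=4,suppress=True)
u=np.array([.9982,-.0593,0]); v=np.array([.0593,.9982,0]); M=np.array([.6255,-.0644,0]); k=8
def cross(a,th,up=False):
    b=a-th if not up else th-a
    i=np.where(b<0)[0][0]; return i-1+(b[i-1])/(b[i-1]-b[i])
for nm in ("top0","top5","top7","top9","top10","top13","top14","top15","top16"):
    t=cv2.imread(f"pics/{nm}.png"); x0,y0=345,130
    hs=cv2.cvtColor(cv2.resize(t[y0:230,x0:410],None,fx=k,fy=k,interpolation=cv2.INTER_CUBIC),cv2.COLOR_BGR2HSV).astype(float)
    P=lambda c,z:(plane("top",[(np.float64(c)+.5)/k-.5+[x0,y0]],z)[0]-M)
    # knob: black blob left; left edge and row centre
    V=hs[...,2]; m=(V<45); n,l,st,ce=cv2.connectedComponentsWithStats(m[:, :200].astype(np.uint8))
    out=[]
    # knob rows: left columns outside base
    sub=V[:, int((357.5-x0)*k):int((359-x0)*k)].mean(1); r=np.argmin(cv2.GaussianBlur(sub.reshape(-1,1),(1,31),0).ravel()[100:])+100
    prof=V[r-6:r+7].mean(0); xk=cross(prof[:200],85); K=P((xk,r),.06); 
    out+= ["knob x,y(head frame)",K@u,K@v]
    print(nm,*[q if isinstance(q,str) else round(q,4) for q in out])
t=cv2.imread("pics/top16.png"); x0,y0=345,130
hs=cv2.cvtColor(cv2.resize(t[y0:230,x0:410],None,fx=k,fy=k,interpolation=cv2.INTER_CUBIC),cv2.COLOR_BGR2HSV).astype(float)
P=lambda c,z:(plane("top",[(np.float64(c)+.5)/k-.5+[x0,y0]],z)[0]-M)
S=hs[...,1]; cx=int((350+213/6-x0)*k)
r=cross(S[:,cx-6:cx+6].mean(1),65); A=P((cx,r),.06); print("nose x",A@u,"lat",A@v)
bx=int((350+220/6-x0)*k); colr=S[:,bx-12:bx+12].mean(1); start=int((215-y0)*k); seg=colr[int((208-y0)*k):]; print([int(q) for q in seg[::10]])
rt=int((208-y0)*k)+cross(seg,65,True); B=P((bx,rt),.076); print("tail x",B@u,B@v, P((bx,rt),.052)@u)
E
```

```text
top0 knob x,y(head frame) 0.0394 0.0683
top5 knob x,y(head frame) 0.0379 0.0677
top7 knob x,y(head frame) 0.0385 0.068
top9 knob x,y(head frame) 0.0598 0.0694
top10 knob x,y(head frame) 0.0598 0.0708
top13 knob x,y(head frame) 0.0624 0.068
top14 knob x,y(head frame) 0.0634 0.0679
top15 knob x,y(head frame) 0.0425 0.0677
top16 knob x,y(head frame) 0.0379 0.0676
nose x 0.12046586113492569 lat -0.001568678914082618
[30, 29, 29, 32, 15, 19, 14, 13, 26, 103, 131, 130, 131, 134, 135, 130, 130, 131]
tail x -0.06326047013979741 0.0002294543608523626 -0.05842578925661
```

```bash
python3 - <<'E'
from h import *
u=np.array([.9982,-.0593,0]); M=np.array([.6255,-.0644,0]); k=8; x0,y0=345,130
t=cv2.imread("pics/top16.png"); V=cv2.cvtColor(cv2.resize(t[y0:230,x0:410],None,fx=k,fy=k,interpolation=cv2.INTER_CUBIC),cv2.COLOR_BGR2GRAY).astype(float)
P=lambda c,z:(plane("top",[(np.float64(c)+.5)/k-.5+[x0,y0]],z)[0]-M)@u
c=int((350+185/6-x0)*k); p=V[:,c-10:c+10].mean(1); g=np.gradient(cv2.GaussianBlur(p.reshape(-1,1),(1,9),0).ravel())
a=int((155-y0)*k); r=a+np.argmax(g[a:a+60]); print("rear cheek rear edge x",P((c,r),.082))
c=int((350+180/6-x0)*k); p=V[:,c-8:c+8].mean(1); g=np.gradient(cv2.GaussianBlur(p.reshape(-1,1),(1,9),0).ravel())
a=int((184-y0)*k); r=a+np.argmin(g[a:a+90]); print("front cheek front edge x",P((c,r),.082))
A=cv2.imread("pics/side0.png").astype(int);B=cv2.imread("pics/side16.png").astype(int)
for n,(x,y,w,h) in dict(gun=(292,236,62,36),bowl=(320,208,38,28),cup=(318,182,26,30),tape=(268,178,35,18),other=(225,190,62,18)).items():
    print(n,np.abs(A-B)[y:y+h,x:x+w].mean().round(1))
E
```

```text
rear cheek rear edge x 0.08183418549670288
front cheek front edge x -0.0005857139291781302
gun 5.7
bowl 4.8
cup 5.3
tape 4.6
other 5.2
```

```bash
python3 -c "
from plant import workorder, monitor
print(monitor.get_state()['time'],workorder.sign_off())"
```

```text
the job is handed in; nothing more can be done
26.2 None
```

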